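# Shut the soap-stamping jig and hold it locked with its pin

## Robot

A 7-joint arm with a two-finger parallel gripper is mounted at the origin on a cart in front of the work surface, level with it; the furniture and walls round the work are solid. World frame = base frame: x ahead of the robot, y to its left, z up, the work surface at z = 0. Lengths are in m, angles in rad, forces in N, time in s.
With the tool pointing down it reaches from about 0.4 to 0.875 m from the base axis. Payload 6.5 kg.
Tool frame: the origin (TCP) lies at the very end of the fingers, on their centre line; the grasp point (between the pads) lies 19 mm behind it; z points along the fingers, y is the line along which they close (so a half turn about z gives the same grasp; the last joint's range is limited). The gripper opens to 85 mm and grips with 20 to 120 N. Pads are 22 mm wide; open, the fingers measure 114 mm over their backs; the gripper's body (76 mm by 85 mm) begins 54 mm behind the grasp point. The pads swing forward as they close: fully open they stand 13 mm farther back than shut.
Start: joints at [-1.342, 0.536, -0.004, 1.538, 0.003, 1.067, -0.071], TCP at [0.189, 0.622, 0.231] pointing down, gripper open.
Joint ranges: [-2.7, 2.7], [-0.37, 2.16], [-1.27, 1.26], [0.24, 2.4], [-1.31, 4.45], [0.19, 1.91], [-2.76, 2.76]. Speed limits (rad/s): [2.39, 2.39, 3.14, 3.14, 3.14, 3.14, 3.14].

## Interface

Orientations are given as [roll, pitch, yaw] about the fixed x, y, z axes, in that order (R = Rz(yaw) Ry(pitch) Rx(roll)).
In Python, from station import ctrl gives the robot as it stands.
- The arm moves only by the tool arm_command, never from a script. Its argument "moves" is a list of rows, each a list of 7 numbers: the shift along the tool's x, y, z in mm, then the turn, a rotation vector about the tool's x, y, z in degrees, then the opening, from 0 (shut) to 1 (fully open). In form: [[dx, dy, dz, rx, ry, rz, jaw], ...]. A call has 1 to 5 rows; each row is the pose to reach, as a shift and turn from the pose commanded when the call began, along the tool's axes at that moment; what a row does not reach only later rows make up. A row lasts 1/10 s, in which the tool goes at most 50 mm and 8.59 degrees, less where a joint would pass 70% of its speed; a pose out of reach is approached as far as the arm can. A call with a gripper value outside its range is refused whole. The fingers move at their own pace and stop on an object; the grip force is fixed at half the most. Time passes only in rows, so rows that repeat a pose let the fingers close. It gives the time, the measured TCP pose, the force, the opening and the grip force at its end, in the units of the state.
- ctrl.state(): the state, without advancing time (a new reading comes with each control period).
- ctrl.get_image(name): name is "scene" or "top" or "wrist"; returns a dict with "pixels" (400x640x3 uint8, red, green, blue), "fov_y" (degrees; the focal length in pixels is half the picture's height over the tangent of half this angle, whatever the lens; pixels are square), "cx", "cy" (the principal point, pixels), "k1" (the pictures are not rectified: a ray, as slopes to the right and down, at radius r is drawn at 1 + k1 r^2 times it, then the intrinsics apply), "eye" and "orientation" of the camera in the world. Camera axes: x right, y down, z forward; pixel columns grow to the right and rows downward; lengths in m; the calibration is good to about 2 mm. A picture is of the moment at which its call begins. There is no depth.
- ctrl.hand_in(): hands the job in; it is judged then, once.
Trained networks look in the newest picture that a camera, given by its name, has taken for a name from the list of things; names that differ only in an ending like _2 or _b are one class to them, and where a whole thing is asked for, a point or a joint stands for the part that bears it (a point fixed in the world has none). Each returns a list of dicts, best first, with "conf" (0 to 1); they miss things now and then, are a little off and sometimes report something else, mostly with a low value. They report only what shows in the picture. A call takes as long as a camera call. They do not tell look-alikes from the thing itself.
- ctrl.search_frame(camera, query): "xyz" ([x, y, z] in m, in world coordinates, good to about 4 mm: the middle of the surface that is visible of it).
- ctrl.outline_of(camera, query): "pixels" (400x640 bool, what is visible of it).
The state is a dict: "t": time; "qpos": joint angles; "dq": joint speeds; "joint_efforts": joint torques, N m; "tool_pos": TCP position; "orientation": TCP orientation; "force": force on the tool from outside, world axes, zero at the start; "wrist_torque": the same for the moment, N m; "finger_gap": finger opening in m; "finger_force": force on a finger pad.
Only numpy, scipy, OpenCV 4.12 (cv2) and the standard library are available. Lean on these libraries where they do the work, as an engineer would, in place of code of your own. Each camera call takes 0.05 s, during which the arm holds its last target. There are 200 camera calls.

## Task

Fold the open blue upper half of the stamping jig down onto its lower half, then take the red-handled locking pin out of its wooden stand and put it straight down through the hole in the upper half into the hole below. Finish still gripping the pin by its red handle and pressing down with it, so that its collar squeezes the sprung upper half fully shut: do not let go. Leave the glue stick, tape roll and loose soap bar where they are.

Things in the scene. Friction and masses are not known exactly. Their poses are not given: they have to be found in the camera images.
- jig: Lower half of an aluminium clamshell stamping jig, fixed to the table, 150 x 112 mm base, a soap bar lying in its nest. Origin: on the table under its middle; +x runs from the front (locking block with the hole, towards the robot) to the far end (hinge), z up. In this frame the hole is at x = -90 mm and the hinge axis at x = +60 mm, 40 mm above the table. Side walls reach 37 mm high.
- jig_hinge_axis (a point): Middle of the hinge axis of the jig, 40 mm above the table; the axis is parallel to the jig's y axis.
- jig_hole (a point): Mouth of the hole in the dark steel locking block of the lower half, 36 mm above the table; block 44 x 48 mm, 36 mm high. The hole is vertical, 14.4 mm wide, and runs through to the table.
- lid_hole (a point): Mouth (upper face) of the hole in the steel tab of the upper half. The upper half is a blue plate 118 mm long, 100 mm wide, 8 mm thick, reaching from 10 to 128 mm from the hinge axis, with a steel tab 44 mm wide from 125 to 175 mm; its underside lies in the plane of the hinge axis, its upper (outer) face 8 mm above it. The hole is 14.4 mm wide, 150 mm from the hinge axis; when fully shut it is right over the lower hole, with its mouth 48 mm above the table.
- jig_hinge (a joint): Stiff friction hinge of the upper half (rad): it stays where it is left, moved by about 1 to 3 N at the plate's front. 0 = folded down onto its springs, 1.1 = farthest open (front end up). The plate's total angle above level is jig_hinge + jig_spring.
- jig_spring (a joint): Spring in the hinge of the upper half (rad): 0.05 = unpressed, so that a folded-down upper half stands 0.05 rad ajar (its tab 7 to 8 mm high); 0 = pressed fully shut. On the tab over the hole about 6 N press it fully shut; it springs back when released.
- pin_grip (a point): Middle of the red handle of the locking pin: handle 24 mm diameter, 46 mm tall, upright. Below it a steel collar, 32 mm diameter, 6 mm thick, and below that the steel shaft, 12 mm diameter, 38 mm long, with a tapered foot. This point is 67 mm above the foot, 29 mm above the collar's underside; z along the pin, upwards. Mass about 0.12 kg. It starts upright in its stand with its collar resting on the stand's top.
- pin_tip (a point): Foot of the pin's shaft, on its axis; z along the pin, upwards.
- pin_stand: Wooden block 75 x 75 x 50 mm fixed to the table, with a vertical 15 mm hole in its middle, in which the pin stands. Origin: middle of its underside.
- pin: The locking pin (see pin_grip); origin at its foot, z up along it.
- upper_half: The upper half of the jig (plate and tab); origin in the middle of the hinge axis, x from the tab towards the hinge, z out of its upper face.
- glue_stick_mid (a point): Middle of a standing glue stick, 27 mm diameter, 97 mm tall; a bystander.
- tape_roll_mid (a point): Middle of a roll of packing tape lying flat, 108 mm diameter, 48 mm high; a bystander.
- soap_bar_mid (a point): A point half-way up a loose wrapped soap bar, 113 x 99 x 26 mm; a bystander.
Mind the look-alikes: they are no part of the job. There is more than one size of the pin; the job needs the largest.

How it is judged:
On the way, in this order (a step that is already met when the one before it is completed fails the run):
1. the upper half is folded down onto its springs (hinge under 0.03 rad) (value of joint jig_hinge below 0.03 rad), for 0.2 s.
2. the pin's foot is through the upper hole and inside the lower hole, the upper half still folded down (value of joint jig_hinge below 0.03 rad and horizontal distance between pin_tip and jig_hole below 0.005 m and z of pin_tip in the frame of jig below 0.031 m), for 0.1 s.
At the end, for the whole second after the job is handed in: Upper half folded down (hinge under 0.02 rad) and pressed shut (spring under 0.015 rad); pin upright (0.1 rad) through both holes, foot within 5 mm of the axis, under 14 mm high; collar presses the upper half with over 3 N; fingers grip the pin (over 3 N) and do not touch the upper half (value of joint jig_hinge below 0.02 rad and value of joint jig_spring below 0.015 rad and horizontal distance between pin_tip and jig_hole below 0.005 m and z of pin_tip in the frame of jig below 0.014 m and angle between pin_tip's own z axis and vertical below 0.1 rad and contact force between pin and upper_half above 3 N and contact force between the fingers and pin above 3 N and contact force between the fingers and upper_half below 0.5 N); the arm keeps its last pose, push and grip.
It fails at once if the glue stick moved by more than 30 mm (distance of glue_stick_mid from where it was at the start of the episode above 0.03 m).
It fails at once if the tape roll moved by more than 30 mm (distance of tape_roll_mid from where it was at the start of the episode above 0.03 m).
It fails at once if the loose soap bar moved by more than 30 mm (distance of soap_bar_mid from where it was at the start of the episode above 0.03 m).
It also fails if it takes over 56 s, if anything falls off the work surface, if the arm or the gripper's body presses on something with over 40 N, if the wrist force passes 120 N, or if a joint passes its speed limit or range.

## Working session

There is one attempt and no reset: what is moved stays moved. The work goes in short steps, Python scripts to look and compute and a tool call to move; the robot and the scene stay as the last step left them, time stands still between calls to the robot, and variables do not carry over. Pictures are saved under pics/ and viewed, at most 10 in all, crops included, and the job is handed in when it is done.

Besides the shell and the picture viewer there is one more tool, called after "Emit:" in YAML: its name, and indented under it one key for each argument. arm_command: Moves the arm, as the interface text tells. Its arguments: {"type":"object","properties":{"moves":{"type":"array","items":{"type":"array","items":{"type":"number"}}}},"required":["moves"]}

```bash
mkdir -p pics; ls
cat > h.py <<'E'
import numpy as np, cv2
from scipy.spatial.transform import Rotation as R
from station import ctrl
def snap(c,f=None):
    im=ctrl.get_image(c)
    if f: cv2.imwrite('pics/'+f,im['pixels'][...,::-1])
    return im
E
python3 - <<'E'
from h import *
for c in('scene','top'):
    im=snap(c,c+'1.png'); print({k:v for k,v in im.items() if k!='pixels'})
    for q in('pin_grip','pin','pin_stand','jig','jig_hole','lid_hole','upper_half','jig_hinge_axis','glue_stick_mid','tape_roll_mid','soap_bar_mid'):
        print(c,q,[(np.round(d['xyz'],3).tolist(),round(d['conf'],2)) for d in ctrl.search_frame(c,q)])
s=ctrl.state();print(s)
E
```

```text
pics
{'fov_y': 43.91082456470744, 'cx': 320.42546359472726, 'cy': 196.61355426931348, 'k1': -0.09339119251493225, 'eye': array([ 0.17118069, -0.6653723 ,  0.52477014]), 'orientation': array([-2.06808478,  0.017727  , -0.62803996])}
scene pin_grip [([0.522, -0.097, 0.038], 0.75), ([0.605, -0.164, 0.078], 0.69), ([0.61, -0.251, 0.036], 0.61)]
scene pin [([0.611, -0.253, 0.041], 0.89), ([0.608, -0.159, 0.077], 0.81), ([0.537, 0.128, 0.041], 0.74), ([0.784, 0.083, 0.034], 0.67), ([0.524, -0.099, 0.041], 0.53)]
scene pin_stand [([0.598, -0.177, 0.042], 0.7)]
scene jig [([0.536, 0.134, 0.037], 0.86), ([0.599, -0.182, 0.041], 0.33)]
scene jig_hole []
scene lid_hole [([0.552, 0.137, 0.111], 0.61)]
scene upper_half [([0.549, 0.138, 0.108], 0.57)]
scene jig_hinge_axis [([0.539, 0.13, 0.035], 0.7)]
scene glue_stick_mid []
scene tape_roll_mid [([0.782, 0.085, 0.036], 0.71)]
scene soap_bar_mid [([0.761, -0.162, 0.026], 0.68)]
{'fov_y': 51.92862170826193, 'cx': 324.05484945378686, 'cy': 194.699456085585, 'k1': -0.039974066716768106, 'eye': array([ 0.4854938 , -0.00855728,  0.98613894]), 'orientati
[... 695 characters left out ...]
1.34221295,  0.53641716, -0.00436169,  1.53794012,  0.00260635,
        1.06729839, -0.07113865]), 'dq': array([ 5.53377512e-05,  9.60584944e-04,  7.70839926e-04,  1.14561438e-04,
       -6.17972771e-04, -5.32557421e-04, -1.25432929e-05]), 'joint_efforts': array([ 8.54154623e-04, -5.83361256e+01,  1.04858603e+00, -2.59419429e+01,
        1.25158665e-02,  2.05799886e-03, -1.97169150e-06]), 'tool_pos': array([0.18886317, 0.6219258 , 0.23126345]), 'orientation': array([-3.14153915e+00,  5.76960424e-05,  2.84687737e+00]), 'force': array([-0.59217619,  1.07899708,  0.8015464 ]), 'wrist_torque': array([ 0.00722002, -0.01079001,  0.00841398]), 'finger_force': 0.0, 'finger_gap': 0.08487449921146482}
```

View pics.

View pics/scene1.png

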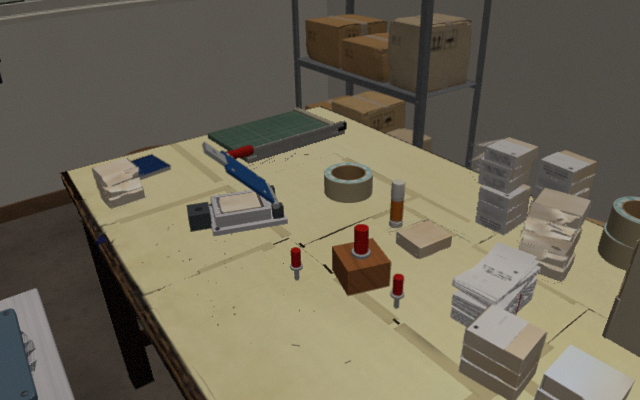

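View pics/top1.png

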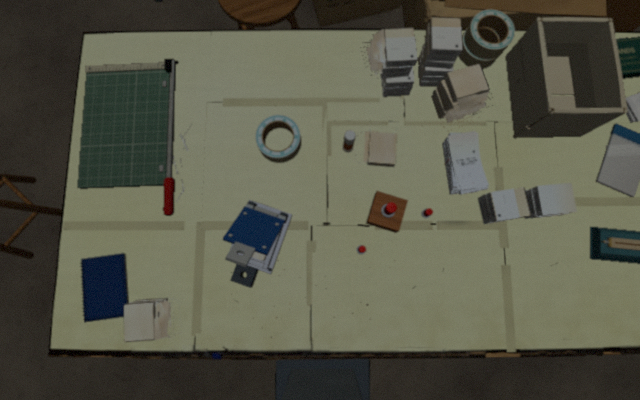

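Run:
```python
import cv2,numpy as np
a=cv2.imread('pics/top1.png')[190:300,205:295]; b=cv2.imread('pics/top1.png')[180:290,350:440]
cv2.imwrite('pics/c1.png',cv2.resize(np.hstack([a,b]),None,fx=4.4,fy=4.4,interpolation=cv2.INTER_CUBIC))
```

```text
(no output)
```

View pics/c1.png

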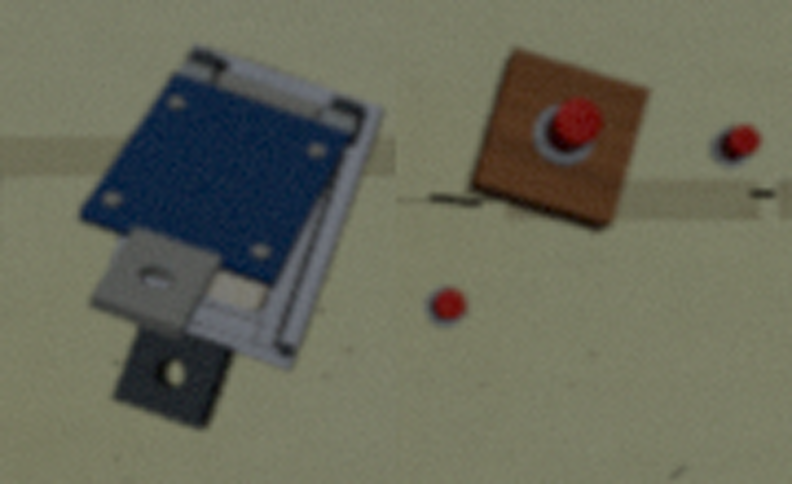

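```bash
cat >> h.py <<'E'
def ray(im,u,v):
    f=200/np.tan(np.radians(im['fov_y']/2)); K=np.array([[f,0,im['cx']],[0,f,im['cy']],[0,0,1]])
    p=cv2.undistortPoints(np.array([[[u,v]]],float),K,np.array([im['k1'],0,0,0,0]))[0,0]
    return R.from_euler('xyz',im['orientation']).apply([p[0],p[1],1])
def onz(im,u,v,z):
    d=ray(im,u,v); return im['eye']+d*(z-im['eye'][2])/d[2]
def tri(obs):
    A=np.zeros((3,3));b=np.zeros(3)
    for im,u,v in obs:
        d=ray(im,u,v);d/=np.linalg.norm(d);P=np.eye(3)-np.outer(d,d);A+=P;b+=P@im['eye']
    return np.linalg.solve(A,b)
E
python3 - <<'E'
from h import *
im={'fov_y': 51.92862170826193, 'cx': 324.05484945378686, 'cy': 194.699456085585, 'k1': -0.039974066716768106, 'eye': np.array([ 0.4854938 , -0.00855728,  0.98613894]), 'orientation': np.array([-2.96549110e+00, -1.01497079e-03, -1.57324717e+00])}
c=lambda x,y,z:onz(im,205+x/4.4-.4,190+y/4.4-.4,z)
H=c(172,374,.036)-0; print('hole',H)
h=c(278,84,.045);print('hinge',h,np.linalg.norm((h-H)[:2]),np.degrees(np.arctan2(*(h-H)[1::-1])))
a=c(290,368,.005);b=c(383,108,.005);print('edge',np.linalg.norm(b-a),np.degrees(np.arctan2(*(b-a)[1::-1])))
a=c(195,48,.005);print('rear',np.linalg.norm(b-a),np.degrees(np.arctan2(*(b-a)[1::-1])))
p=onz(im,391.1-.4,208-.4,.125);print('pin top',p)
# lid hole for angle th
yaw=np.arctan2(*(h-H)[1::-1]);ax=np.array([np.cos(yaw),np.sin(yaw),0])
f=200/np.tan(np.radians(im['fov_y']/2));K=np.array([[f,0,im['cx']],[0,f,im['cy']],[0,0,1]])
Rc=R.from_euler('xyz',im['orientation']).inv()
for th in np.arange(.5,1.2,.1):
    Hn=H+ax*.15+[0,0,.004]
    P=Hn-ax*.15*np.cos(th)+[0,0,.15*np.sin(th)]+.008*(ax*np.sin(th)+[0,0,np.cos(th)])
    print(th,P,cv2.projectPoints(Rc.apply(P-im['eye'])[None],np.zeros(3),np.zeros(3),K,np.array([im['k1'],0,0,0]))[0].ravel())
print('seen',205+157/4.4-.4,190+277/4.4-.4)
E
```

```text
hole [0.47015352 0.17353932 0.036     ]
hinge [0.62035898 0.12042827 0.045     ] 0.1593187451372445 -19.473054003534063
edge 0.14798836174789107 -19.02269226236427
rear 0.10923786044684525 -107.84462043988798
pin top [ 0.61062082 -0.15105751  0.125     ]
0.5 [0.49108178 0.16613931 0.11893449] [239.90286121 265.06186148]
0.6 [0.49911327 0.16329946 0.13129906] [240.19242947 261.07642529]
0.7 [0.50826842 0.1600623  0.14275139] [240.7909645  256.44098708]
0.7999999999999999 [0.51845576 0.15646016 0.15317707] [241.70125458 251.19829255]
0.8999999999999999 [0.5295735  0.15252905 0.16247192] [242.9201793  245.40561761]
0.9999999999999999 [0.54151056 0.14830823 0.17054307] [244.4382416  239.13439897]
1.0999999999999999 [0.55414766 0.14383989 0.17730987] [246.23934365 232.46916365]
seen 240.28181818181818 252.55454545454543
```

Candidates in the top picture: the pin in the stand (391,208), small pins (428,212) and (362,249), and the red cutter handle (168,195). The crop confirms the largest one is in the stand. The lid's open angle is about 0.78 rad and the hole is near (0.470, 0.174). Next I fold the lid with closed fingers.

Emit:
arm_command:
  moves:
    - [-467, -349, 0, 0, 0, 2, 0]
    - [-467, -349, 0, 0, 0, 2, 0]
    - [-467, -349, 0, 0, 0, 2, 0]
    - [-467, -349, 0, 0, 0, 2, 0]
    - [-467, -349, 0, 0, 0, 2, 0]

```text
t: 1.7
tool_pos: [0.338, 0.4189, 0.2315]
orientation: [3.141, 0.0, 2.812]
force: [1.4, -0.0, 0.6]
finger_gap: 0.0125
finger_force: 0.0
```

Emit:
arm_command:
  moves:
    - [-274, -190, 0, 0, 0, 0, 0]
    - [-274, -190, 0, 0, 0, 0, 0]
    - [-274, -190, 0, 0, 0, 0, 0]
    - [-274, -190, 0, 0, 0, 0, 0]
    - [-274, -190, 0, 0, 0, 0, 0]

```text
t: 2.2
tool_pos: [0.4863, 0.2176, 0.2317]
orientation: [3.141, 0.001, 2.812]
force: [0.5, 0.8, -0.0]
finger_gap: 0.0001
finger_force: 0.0
```

Emit:
arm_command:
  moves:
    - [-67, -47, 0, 0, 0, 0, 0]
    - [-67, -47, 10, 0, 0, 0, 0]
    - [-67, -47, 55, 0, 0, 0, 0]
    - [-67, -47, 85, 0, 0, 0, 0]
    - [-67, -47, 85, 0, 0, 0, 0]

```text
t: 2.7
tool_pos: [0.5309, 0.152, 0.1429]
orientation: [-3.137, -0.005, 2.812]
force: [0.5, 0.9, -0.7]
finger_gap: 0.0003
finger_force: 0.0
```

Emit:
arm_command:
  moves:
    - [3, 0, 10, 0, 0, 0, 0]
    - [7, 0, 20, 0, 0, 0, 0]
    - [11, 0, 30, 0, 0, 0, 0]
    - [15, 0, 40, 0, 0, 0, 0]
    - [18, 0, 50, 0, 0, 0, 0]

```text
t: 3.2
tool_pos: [0.5159, 0.1596, 0.0959]
orientation: [3.141, 0.0, 2.813]
force: [-1.0, -0.2, 2.5]
finger_gap: 0.0002
finger_force: 0.9
```

Emit:
arm_command:
  moves:
    - [2, 0, 10, 0, 0, 0, 0]
    - [4, 0, 20, 0, 0, 0, 0]
    - [5, 0, 28, 0, 0, 0, 0]
    - [6, 0, 36, 0, 0, 0, 0]
    - [6, 0, 40, 0, 0, 0, 0]

```text
t: 3.7
tool_pos: [0.5102, 0.1608, 0.0553]
orientation: [-3.141, -0.001, 2.812]
force: [-0.9, -0.1, 1.9]
finger_gap: -0.0001
finger_force: 0.8
```

Emit:
arm_command:
  moves:
    - [0, 0, 3, 0, 0, 0, 0]
    - [0, 0, 6, 0, 0, 0, 0]
    - [0, 0, 8, 0, 0, 0, 0]
    - [0, 0, 8, 0, 0, 0, 0]

```text
t: 4.1
tool_pos: [0.5103, 0.161, 0.0484]
orientation: [-3.141, -0.001, 2.812]
force: [-2.9, 1.1, 6.9]
finger_gap: 0.0001
finger_force: 3.2
```

Emit:
arm_command:
  moves:
    - [0, 0, 2, 0, 0, 0, 0]
    - [0, 0, 2, 0, 0, 0, 0]
    - [0, 0, 2, 0, 0, 0, 0]

```text
t: 4.4
tool_pos: [0.5103, 0.1612, 0.0467]
orientation: [3.141, -0.001, 2.812]
force: [-4.2, 0.9, 8.4]
finger_gap: 0.0001
finger_force: 4.2
```

Emit:
arm_command:
  moves:
    - [0, 0, 2, 0, 0, 0, 0]
    - [0, 0, 4, 0, 0, 0, 0]
    - [0, 0, 4, 0, 0, 0, 0]

```text
t: 4.7
tool_pos: [0.5103, 0.1616, 0.0434]
orientation: [3.141, -0.001, 2.812]
force: [-7.4, 0.5, 17.0]
finger_gap: 0.0007
finger_force: 8.6
```

Emit:
arm_command:
  moves:
    - [0, 0, -20, 0, 0, 0, 0]
    - [0, 0, -60, 0, 0, 0, 0.3]
    - [20, 0, -110, 0, 0, 0, 0.8]
    - [30, 0, -140, 0, 0, 0, 0.8]
    - [30, 0, -150, 0, 0, 0, 0.8]

```text
t: 5.2
tool_pos: [0.4836, 0.1719, 0.196]
orientation: [3.137, 0.004, 2.813]
force: [0.8, -0.3, 0.4]
finger_gap: 0.0579
finger_force: 0.0
```

Run:
```python
from h import *
import pickle
w=snap('wrist');t=snap('top');s=snap('scene')
pickle.dump((w,t,s),open('a.pkl','wb'))
a=t['pixels'][180:300,205:295];b=s['pixels'][130:240,180:300]
cv2.imwrite('pics/w1.png',w['pixels'][...,::-1])
print(w['eye'],w['orientation'],w['fov_y'],w['k1'],ctrl.state()['tool_pos'])
for c in('wrist','top','scene'):
  for q in('lid_hole','upper_half'): print(c,q,[(np.round(d['xyz'],4).tolist(),round(d['conf'],2)) for d in ctrl.search_frame(c,q)])
```

```text
[0.41748346 0.1948566  0.33797294] [ 2.85813307 -0.0047899   1.24146308] 63.25581691568639 -0.03986196095280901 [0.48301045 0.17046506 0.19236385]
wrist lid_hole [([0.5338, 0.1615, 0.0541], 0.64)]
wrist upper_half [([0.5256, 0.1592, 0.0516], 0.62)]
top lid_hole [([0.5452, 0.149, 0.0515], 0.75)]
top upper_half [([0.5452, 0.1487, 0.0544], 0.84)]
scene lid_hole [([0.5269, 0.1508, 0.0506], 0.83), ([0.6057, -0.1662, 0.0797], 0.38)]
scene upper_half [([0.5271, 0.1249, 0.0418], 0.73), ([0.5289, 0.1498, 0.0487], 0.67)]
```

View pics/w1.png

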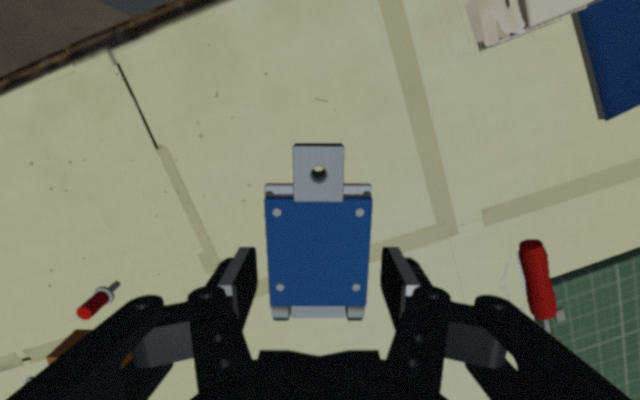

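The lid is folded flat, with its tab hole at (318,173) in the wrist picture. Now I measure it precisely.

Run:
```python
from h import *
import pickle
w,t,s=pickle.load(open('a.pkl','rb'))
g=cv2.cvtColor(w['pixels'],cv2.COLOR_RGB2GRAY); print(g[163:184,306:332])
# tab edges (columns) at rows 150..195
for z in(.054,.056): print(z,onz(w,318.5,173.5,z))
gt=cv2.cvtColor(t['pixels'],cv2.COLOR_RGB2GRAY)
H=np.array([.470,.1735,.0555])
f=lambda im,P:cv2.projectPoints(R.from_euler('xyz',im['orientation']).inv().apply(P-im['eye'])[None],np.zeros(3),np.zeros(3),np.array([[200/np.tan(np.radians(im['fov_y']/2)),0,im['cx']],[0,200/np.tan(np.radians(im['fov_y']/2)),im['cy']],[0,0,1]]),np.array([im['k1'],0,0,0]))[0].ravel()
p=f(t,H);print(p);x,y=map(int,p);print(gt[y-10:y+11,x-10:x+11])
q=f(s,H);print(q);x,y=map(int,q);gs=cv2.cvtColor(s['pixels'],cv2.COLOR_RGB2GRAY);print(gs[y-7:y+8,x-10:x+11])
```

```text
[[126 129 129 126 129 130 131 128 130 127 127 129 128 129 129 128 128 129
  127 128 129 130 130 131 127 127]
 [129 131 127 129 132 130 133 130 128 126 128 127 128 126 127 124 127 129
  128 129 128 130 130 128 127 127]
 [129 130 127 127 129 129 132 129 127 127 128 128 129 132 127 127 124 125
  127 130 130 130 130 131 130 127]
 [129 129 130 125 126 131 131 126 129 134 135 138 139 138 136 130 127 127
  125 125 129 130 129 128 129 128]
 [133 131 127 128 130 129 128 130 136 144 149 152 151 151 152 146 134 121
  120 124 124 130 130 129 127 130]
 [128 133 127 128 127 125 118 125 137 146 155 156 158 158 154 150 133 111
  102 111 121 128 129 128 127 129]
 [132 128 129 129 122 114  97 100 118 136 150 154 155 152 147 137 115  86
   80  99 115 128 126 130 130 127]
 [131 129 126 126 116  95  72  62  84 109 129 135 136 129 119 101  78  52
   54  81 106 121 129 132 128 130]
 [129 131 127 121 110  80  53  39  47  67  83  90  90  82  71  56  43  29
   39  68  96 113 125 127 128 129]
 [128 129 124 118 100  69  32  23  19  31  33  44  38  43  36  24  22  23
   32  56  84 107 123 131 128 128]
 [131 129 
[... 3833 characters left out ...]
0 122 120 119 104  71  66  72  75  76  72  88 114 124 125 125
  125 125 125]
 [123 122 122 123 122 120 118 100  95  95 104 112 112 121 123 126 124 126
  125 127 124]
 [122 123 122 123 123 125 124 122 124 122 124 126 125 126 125 125 124 125
  126 124 123]
 [127 122 125 125 122 123 125 125 124 123 123 122 123 123 123 122 120 123
  116 107 103]
 [122 123 122 122 122 120 121 122 121 118 113 109 102 100  97  90  81  83
   81  79  79]
 [118 110 109 101  98  98  90  87  81  79  78  78  78  77  75  75  72  75
   74  74  75]
 [ 75  79  78  78  78  75  74  77  71  73  73  74  75  76  73  74  75  72
   72  77  76]
 [ 74  70  74  71  74  76  74  76  73  73  71  72  74  75  70  67  67  66
   65  63  57]]
```

Emit:
arm_command:
  moves:
    - [-225, -263, 0, 0, 0, 0, 1]
    - [-225, -263, 0, 0, 0, 0, 1]
    - [-225, -263, 0, 0, 0, 0, 1]
    - [-225, -263, 0, 0, 0, 0, 1]
    - [-225, -263, 0, 0, 0, 0, 1]

```text
t: 6.15
tool_pos: [0.5749, -0.0638, 0.1917]
orientation: [-3.141, -0.001, 2.812]
force: [0.5, 0.2, -0.3]
finger_gap: 0.0855
finger_force: 0.0
```

Emit:
arm_command:
  moves:
    - [-75, -88, 0, 0, 0, 0, 1]
    - [-75, -88, 0, 0, 0, 0, 1]
    - [-75, -88, 0, 0, 0, 0, 1]
    - [-75, -88, 0, 0, 0, 0, 1]
    - [-75, -88, 0, 0, 0, 0, 1]

```text
t: 6.65
tool_pos: [0.6166, -0.168, 0.1914]
orientation: [3.141, -0.002, 2.812]
force: [-0.4, 1.1, -1.0]
finger_gap: 0.0854
finger_force: 0.0
```

Run:
```python
from h import *
import pickle
w=snap('wrist','w2.png');t=snap('top')
pickle.dump((w,t),open('b.pkl','wb'))
st=ctrl.state();print(st['tool_pos'],st['orientation'],w['eye'])
for c in('wrist','scene'):
  for q in('pin_grip','pin_stand'): print(c,q,[(np.round(d['xyz'],4).tolist(),round(d['conf'],2)) for d in ctrl.search_frame(c,q)])
# lid hole in top
H=np.array([.470,.1755,.0555]);g=cv2.cvtColor(t['pixels'],cv2.COLOR_RGB2GRAY)
print(g[264:286,232:254])
```

```text
[ 0.6168666  -0.16672165  0.1918737 ] [ 3.14037500e+00 -1.34464965e-03  2.81457800e+00] [ 0.55159044 -0.14470169  0.33385394]
wrist pin_grip [([0.6143, -0.1573, 0.1058], 0.89), ([0.5286, -0.0946, 0.0618], 0.72), ([0.6121, -0.2451, 0.0533], 0.67)]
wrist pin_stand [([0.6076, -0.1501, 0.0499], 0.96), ([0.5736, 0.107, 0.0513], 0.3)]
scene pin_grip [([0.5227, -0.0998, 0.0392], 0.83), ([0.6098, -0.2529, 0.0388], 0.71), ([0.6092, -0.1638, 0.0817], 0.68)]
scene pin_stand [([0.5982, -0.1786, 0.0408], 0.89)]
[[141 141 136 127 111 109 104 108 108 109 108 106 101  96  86  74  58  55
   44  41  38  43]
 [145 140 134 119 109 108 109 107 110 110 107 111 109 106 108 103  99  89
   75  63  59  43]
 [144 137 128 115 107 107 107 109 110 110 108 111 109 106 110 111 109 109
  106  96  88  69]
 [141 137 121 108 107 108 109 109 108 108 110 109 110 112 110 111 109 111
  113 110 107 100]
 [141 134 116 108 106 112 111 107 109 111 108 107 107 107 109 108 112 106
  112 112 111 103]
 [138 129 109 105 107 106 104 110 107 107 109 112 107 109 111 111 111 110
  112 108 107 101]
 [135 118 110 108 109 109 109 112 107 
[... 750 characters left out ...]
0 100 105 110 109 108 108 104
   91  63  39  21]
 [108 109 105 111 109 106 109 109 109 107 107 107 107 112 106 110 108 101
   82  55  37  23]
 [104 108 107 107 111 108 108 108 106 109 111 105 108 111 110 108 106  95
   66  40  31  32]
 [107 108 109 110 108 109 108 108 108 106 109 109 111 111 112 111 106  90
   57  31  25  48]
 [109 110 107 108 110 107 108 108 110 107 109 109 111 107 108 109 100  79
   50  34  31  65]
 [123 116 110 110 107 109 106 107 112 112 109 111 107 109 105 106  95  67
   43  34  35  73]
 [135 132 123 120 116 111 108 108 107 105 111 107 112 106 110 101  84  54
   38  28  46  96]
 [143 140 138 136 132 124 116 115 109 109 108 108 108 110 105  99  75  43
   36  33  69 119]]
```

View pics/w2.png

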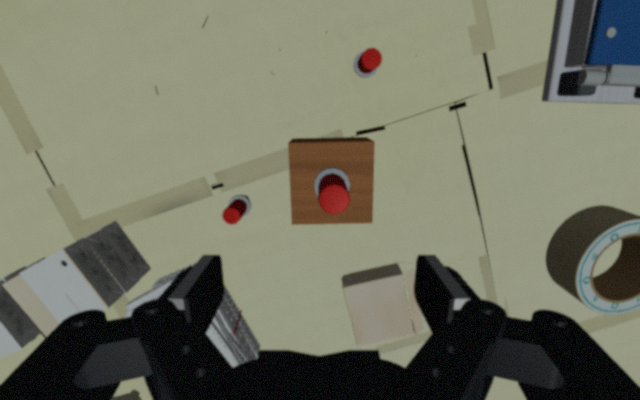

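Run:
```python
from h import *
import pickle
w,t=pickle.load(open('b.pkl','rb'))
hsv=cv2.cvtColor(w['pixels'],cv2.COLOR_RGB2HSV)
m=cv2.inRange(w['pixels'],(120,0,0),(255,70,70))
n,l,s,c=cv2.connectedComponentsWithStats(m);
for i in range(1,n):
  if s[i,4]>60: print(s[i],c[i])
for z in(.102,.05): print(onz(w,334,199,z) if z>.1 else onz(w,332,182,z))
print('top hole',onz(t,241.9,274.4,.0555),'pin top',onz(t,390.7,207.6,.102))
```

```text
[363  49  18  20 287] [371.45644599  58.33797909]
[320 186  30  28 652] [334.45552147 199.59202454]
[223 209  17  15 184] [230.77173913 215.86956522]
[ 0.61536037 -0.1542586   0.102     ]
[ 0.61412558 -0.15318685  0.05      ]
top hole [0.47090536 0.17382163 0.0555    ] pin top [ 0.61396281 -0.15486352  0.102     ]
```

Emit:
arm_command:
  moves:
    - [6, 11, 0, 0, 0, 0, 1]
    - [6, 11, 40, 0, 0, 0, 1]
    - [6, 11, 80, 0, 0, 0, 1]
    - [6, 11, 115, 0, 0, 0, 1]
    - [6, 11, 127, 0, 0, 0, 1]

```text
t: 7.45
tool_pos: [0.6124, -0.1547, 0.0619]
orientation: [-3.141, -0.006, 2.813]
force: [-0.3, 0.3, 0.1]
finger_gap: 0.0853
finger_force: 0.0
```

Emit:
arm_command:
  moves:
    - [0, 0, 0, 0, 0, 0, 0]
    - [0, 0, 0, 0, 0, 0, 0]
    - [0, 0, 0, 0, 0, 0, 0]
    - [0, 0, 0, 0, 0, 0, 0]
    - [0, 0, 0, 0, 0, 0, 0]

```text
t: 7.95
tool_pos: [0.6161, -0.1571, 0.0671]
orientation: [3.141, 0.003, 2.812]
force: [-0.5, 0.9, 5.8]
finger_gap: 0.0229
finger_force: 58.5
```

Emit:
arm_command:
  moves:
    - [0, 0, -15, 0, 0, 0, 0]
    - [0, 0, -35, 0, 0, 0, 0]
    - [0, 0, -60, 0, 0, 0, 0]
    - [0, 0, -80, 0, 0, 0, 0]
    - [0, 0, -80, 0, 0, 0, 0]

```text
t: 8.45
tool_pos: [0.6171, -0.1578, 0.1494]
orientation: [3.141, 0.006, 2.812]
force: [1.2, -0.5, -1.2]
finger_gap: 0.0229
finger_force: 59.4
```

Emit:
arm_command:
  moves:
    - [243, 264, 0, 0, 0, 0, 0]
    - [243, 264, 0, 0, 0, 0, 0]
    - [243, 264, 0, 0, 0, 0, 0]
    - [243, 264, 0, 0, 0, 0, 0]
    - [243, 264, 0, 0, 0, 0, 0]

```text
t: 8.95
tool_pos: [0.5128, 0.0734, 0.1451]
orientation: [-3.141, -0.001, 2.812]
force: [1.6, 0.2, -0.9]
finger_gap: 0.0225
finger_force: 59.5
```

Emit:
arm_command:
  moves:
    - [70, 80, 0, 0, 0, 0, 0]
    - [70, 80, 0, 0, 0, 0, 0]
    - [70, 80, 0, 0, 0, 0, 0]
    - [70, 80, 0, 0, 0, 0, 0]
    - [70, 80, 0, 0, 0, 0, 0]

```text
t: 9.45
tool_pos: [0.4743, 0.1687, 0.1452]
orientation: [-3.141, 0.0, 2.811]
force: [-1.0, -0.4, -0.8]
finger_gap: 0.0224
finger_force: 59.5
```

Run:
```python
from h import *
import pickle
for _ in range(4): w=snap('wrist')
s=snap('scene');t=snap('top')
pickle.dump((w,t,s),open('c.pkl','wb'))
st=ctrl.state();print(st['tool_pos'],st['orientation'],w['eye'])
a=cv2.resize(w['pixels'][130:330,200:440],None,fx=2.5,fy=2.5,interpolation=cv2.INTER_CUBIC)
b=cv2.resize(s['pixels'][110:235,165:245],None,fx=4,fy=4,interpolation=cv2.INTER_CUBIC)
c=np.zeros((500,800,3),np.uint8);c[:,:480]=a[:,60:540];c[:,480:]=b
cv2.imwrite('pics/c2.png',c[...,::-1])
```

```text
[0.4743688  0.16919718 0.14528353] [-3.14134133e+00  1.48946298e-04  2.81000485e+00] [0.40943482 0.19213256 0.28754147]
```

View pics/c2.png

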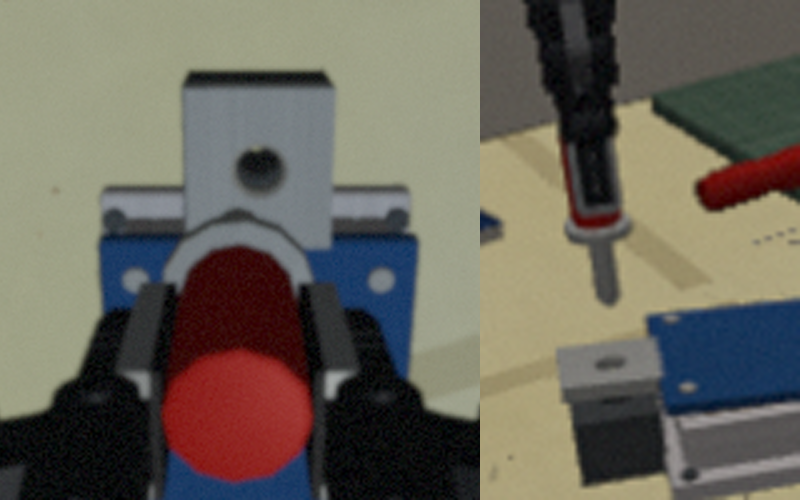

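Run:
```python
from h import *
import pickle
w,t,s=pickle.load(open('c.pkl','rb'))
m=cv2.inRange(w['pixels'],(150,0,0),(255,80,80));n,l,st,c=cv2.connectedComponentsWithStats(m)
i=1+st[1:,4].argmax();print('top disc',st[i],c[i])
print('pin top w',onz(w,*c[i],.181))
# hole: dark blob
g=cv2.cvtColor(w['pixels'],cv2.COLOR_RGB2GRAY);r=cv2.inRange(g[186:210,314:344],0,85)
M=cv2.moments(r,True);hc=(314+M['m10']/M['m00'],186+M['m01']/M['m00']);print(hc,M['m00'],onz(w,*hc,.0555))
# collar underside ellipse: left/right extents at z foot+.041 
for z in(.129,.135):
  a,b=onz(w,224+163/2.5,130+275/2.5,z),onz(w,224+313/2.5,130+275/2.5,z);print('collar',a,b,(a+b)/2,np.linalg.norm(a-b))
# scene
foot=(197-.4,185.7-.4);hole=(198-.4,200.5-.4)
print('scene foot z.091',onz(s,*foot,.0912),'hole',onz(s,*hole,.0555))
gt=cv2.cvtColor(t['pixels'],cv2.COLOR_RGB2GRAY)
b=t['pixels'][250:300,215:275]
m=cv2.inRange(t['pixels'],(90,0,0),(255,60,60));n,l,st,c=cv2.connectedComponentsWithStats(m)
print([(st[i],c[i],onz(t,*c[i],.181)) for i in range(1,n) if st[i,4]>15])
```

```text
top disc [317 274  30  39 671] [333.02980626 291.70342772]
pin top w [0.47273971 0.17582182 0.181     ]
(327.6415770609319, 197.663082437276) 279.0 [0.47112363 0.17771538 0.0555    ]
collar [0.46682536 0.15579877 0.129     ] [0.47714665 0.18561656 0.129     ] [0.47198601 0.17070766 0.129     ] 0.03155360017308939
collar [0.46465342 0.15717382 0.135     ] [0.47458409 0.18586316 0.135     ] [0.46961876 0.17151849 0.135     ] 0.03035945458355035
scene foot z.091 [0.47131194 0.17067797 0.0912    ] hole [0.47112907 0.17733715 0.0555    ]
[(array([426, 209,   6,   6,  29], dtype=int32), array([428.65517241, 211.27586207]), array([ 0.59490811, -0.217038  ,  0.181     ])), (array([359, 246,   7,   6,  32], dtype=int32), array([361.8125, 248.625 ]), array([ 0.521907  , -0.08300966,  0.181     ]))]
```

Run:
```python
from h import *
import pickle
w,t,s=pickle.load(open('c.pkl','rb'))
X=np.array([-.9456,.3254,0]);Y=np.array([.3254,.9456,0])
def p(n,P): print(n,P.round(4),'toolx %.1f tooly %.1f'%(P@X*1e3,P@Y*1e3))
p('hole',onz(w,327.9,197.6,.0555))
p('disc',onz(w,319.3,296,.181)); p('foot',onz(w,319.0,216.5,.0912))
p('tcp',ctrl.state()['tool_pos'])
r=w['pixels'][:,:,0].astype(int)-w['pixels'][:,:,1]
for y in(240,250,296): print(y,[x for x in range(270,370) if r[y,x]>25][::200] ,[x for x in range(270,370) if r[y,x]>25][-1:])
col=[y for y in range(225,340) if r[y,319]>25];print('rows',col[0],col[-1],r[270:330,319].tolist())
g=cv2.cvtColor(w['pixels'],cv2.COLOR_RGB2GRAY);print(g[208:224,304:336])
```

```text
hole [0.4711 0.1779 0.0555] toolx -387.6 tooly 321.5
disc [0.4728 0.1704 0.181 ] toolx -391.6 tooly 315.0
foot [0.4716 0.1708 0.0912] toolx -390.4 tooly 314.9
tcp [0.4744 0.1692 0.1453] toolx -393.5 tooly 314.4
240 [300] [338]
250 [295] [342]
296 [288] [349]
rows 229 322 [90, 100, 107, 105, 102, 105, 107, 105, 103, 104, 106, 106, 103, 110, 112, 105, 108, 104, 107, 108, 109, 104, 109, 108, 108, 108, 104, 108, 114, 109, 109, 109, 109, 110, 112, 108, 106, 110, 108, 108, 106, 107, 108, 107, 111, 111, 111, 113, 107, 110, 106, 99, 56, 11, -21, -30, -35, -35, -37, -34]
[[128 128 127 127 125 129 127 128 124 127 126 129 127 127 125 127 126 121
  117 110 107 104 102 102 103 100 102 109 113 117 119 124]
 [126 128 127 125 127 130 127 126 130 129 130 128 126 124 127 127 125 125
  121 121 120 115 112 112 115 111 115 118 121 126 127 127]
 [127 127 128 126 126 128 130 129 128 128 128 129 128 123 127 128 129 127
  124 124 126 123 121 123 126 123 122 125 127 126 127 126]
 [125 124 127 127 127 127 128 128 126 127 128 125 124 123 126 124 123 124
  125 125 126 124 126 125 126 125 125 126 127 128 125 127]
[... 897 characters left out ...]
4  68  77  88  94 102 111 115 119]
 [100  82  72  69  72  78  79  85  86  89  87  95  95  99  98 100 107 111
  108 107  99  95  85  76  67  68  68  72  78  87  97 103]
 [ 74  67  70  81  95 103 102 105 112 115 116 115 113 116 115 118 120 123
  121 124 119 116 107  99  94  86  77  69  66  71  71  80]
 [ 68  79  86 104 115 119 122 120 121 125 123 124 121 124 124 121 126 130
  126 127 128 125 121 117 116 108 103  93  87  77  71  73]
 [ 89 104 110 118 123 123 124 124 124 129 122 124 125 123 124 124 126 127
  129 126 127 129 127 128 125 123 118 116 109 100  93  81]
 [108 120 122 125 125 126 125 125 126 125 127 126 124 123 128 126 129 129
  130 128 128 127 128 129 124 127 126 123 123 122 114 105]]
```

Emit:
arm_command:
  moves:
    - [4, 6.5, 0, 0, 0, 0, 0]
    - [4, 6.5, 10, 0, 0, 0, 0]
    - [4, 6.5, 20, 0, 0, 0, 0]
    - [4, 6.5, 27, 0, 0, 0, 0]
    - [4, 6.5, 27, 0, 0, 0, 0]

```text
t: 10.25
tool_pos: [0.4713, 0.1771, 0.1168]
orientation: [-3.139, -0.002, 2.812]
force: [-0.1, -0.9, -0.1]
finger_gap: 0.0228
finger_force: 59.5
```

Run:
```python
from h import *
import pickle
for _ in range(3): w=snap('wrist')
s=snap('scene')
pickle.dump((w,s),open('d.pkl','wb'))
st=ctrl.state();print(st['tool_pos'],st['orientation'],st['force'])
a=cv2.resize(w['pixels'][150:320,240:400],None,fx=3,fy=3,interpolation=cv2.INTER_CUBIC)
b=cv2.resize(s['pixels'][150:217,175:220],None,fx=7,fy=7,interpolation=cv2.INTER_CUBIC)
c=np.zeros((510,800,3),np.uint8);c[:,:480]=a;c[:469,480:795]=b
cv2.imwrite('pics/c3.png',c[...,::-1])
```

```text
[0.47256837 0.17767501 0.11849483] [3.14133588e+00 3.64197036e-04 2.81169123e+00] [-0.64009625  0.65338355 -0.83446712]
```

View pics/c3.png

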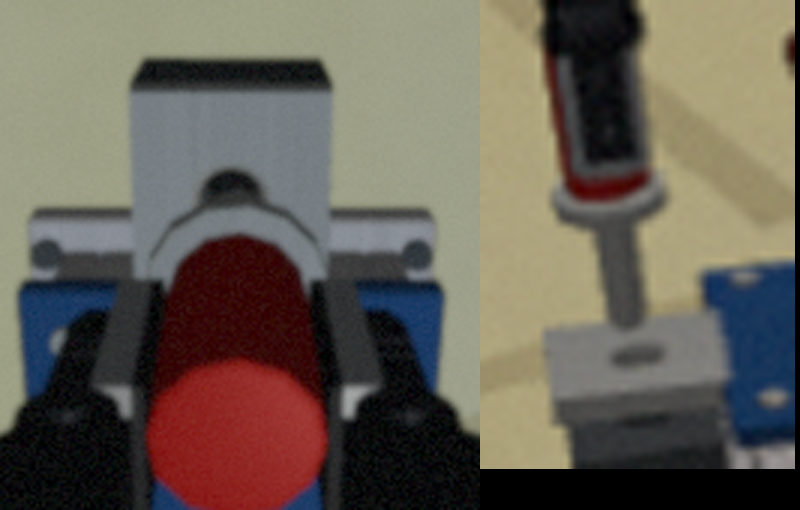

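Run:
```python
from h import *
import pickle
w,s=pickle.load(open('d.pkl','rb'))
X=np.array([-.9456,.3254,0]);Y=np.array([.3254,.9456,0])
def p(n,P): print(n,P.round(4),'toolx %.1f tooly %.1f'%(P@X*1e3,P@Y*1e3))
g=cv2.cvtColor(w['pixels'],cv2.COLOR_RGB2GRAY);
row=g[190:198].mean(0);print(row[278:290].round(),row[345:358].round());print(g[202:216,304:332])
r=w['pixels'][:,:,0].astype(int)-w['pixels'][:,:,1]
e=[[x for x in range(270,370) if r[y,x]>25] for y in(285,290,295)];print([(i[0],i[-1]) for i in e])
c=[y for y in range(225,345) if r[y,319]>70];print('disc rows',c[0],c[-1])
p('apex hole',onz(w,316.9,206.7,.0555))
p('disc',onz(w,319.2,294.5,.1544))
p('collar apex',onz(w,319,218.5,.1084))
p('S foot',onz(s,175+147/7-.4,150+327/7-.4,.0644)); p('S hole',onz(s,175+158/7-.4,150+353/7-.4,.0555))
p('tcp',ctrl.state()['tool_pos'])
```

```text
[156. 156. 157. 156. 150. 137. 128. 126. 126. 125. 125. 125.] [125. 125. 125. 126. 128. 138. 150. 155. 157. 156. 156. 156. 156.]
[[125 125 126 126 126 128 126 125 127 126 125 126 126 123 126 125 123 123
  128 125 127 124 124 123 127 127 128 129]
 [124 123 129 128 126 127 128 124 123 123 125 123 122 123 125 125 122 125
  128 127 123 125 125 125 128 129 127 123]
 [121 124 127 126 129 127 124 125 122 124 122 124 121 121 121 120 120 122
  123 122 124 125 127 125 127 125 127 125]
 [125 124 126 128 129 127 120 123 120 114 109 105 106 104 103 108 111 116
  118 123 123 123 124 126 128 127 128 126]
 [121 126 127 129 126 124 118 110 103  96  88  80  75  75  77  85  92 101
  106 112 118 124 127 124 126 129 127 128]
 [125 122 124 123 123 119 106  90  75  66  52  42  42  41  44  57  62  71
   81  98 112 119 121 122 127 125 127 126]
 [124 126 123 124 115 106  84  63  48  33  30  24  25  12  27  26  30  39
   56  75  92 109 115 121 125 128 126 126]
 [125 124 121 120 103  81  54  37  17  19  27  20  28  21  19  17  26  19
   28  49  71  90 106 116 122 127 125 124]
 [126 123 120 104  83  56  32  19  
[... 355 characters left out ...]
22  30  30  33  42  41  48  44  37
   31  32  33  40  61  83 103 115 123 125]
 [124 109  93  70  53  40  36  26  30  33  40  43  44  45  50  53  49  46
   43  38  37  41  59  78  98 111 121 124]
 [117 106  88  65  50  52  40  40  40  44  50  49  53  55  49  50  51  50
   51  46  41  51  57  77  94 110 120 124]]
[(290, 348), (289, 348), (288, 349)]
disc rows 269 321
apex hole [0.4649 0.1799 0.0555] toolx -381.0 tooly 321.4
disc [0.4693 0.1798 0.1544] toolx -385.3 tooly 322.8
collar apex [0.456  0.1844 0.1084] toolx -371.2 tooly 322.7
S foot [0.4686 0.1785 0.0644] toolx -385.1 tooly 321.3
S hole [0.4706 0.1781 0.0555] toolx -387.0 tooly 321.6
tcp [0.4726 0.1777 0.1185] toolx -389.0 tooly 321.8
```

Emit:
arm_command:
  moves:
    - [-1.8, -1.2, 0, 0, 0, 0, 0]
    - [-1.8, -1.2, 4, 0, 0, 0, 0]
    - [-1.8, -1.2, 8, 0, 0, 0, 0]
    - [-1.8, -1.2, 11, 0, 0, 0, 0]
    - [-1.8, -1.2, 14, 0, 0, 0, 0]

```text
t: 10.95
tool_pos: [0.4735, 0.176, 0.1039]
orientation: [-3.141, -0.0, 2.812]
force: [-0.2, -0.5, -0.9]
finger_gap: 0.0225
finger_force: 59.5
```

Emit:
arm_command:
  moves:
    - [0, 0, 0, 0, 0, 0, 0]
    - [0, 0, 0, 0, 0, 0, 0]

```text
t: 11.15
tool_pos: [0.4736, 0.1759, 0.1042]
orientation: [-3.141, -0.0, 2.812]
force: [0.3, 0.8, -1.0]
finger_gap: 0.0226
finger_force: 59.5
```

Emit:
arm_command:
  moves:
    - [0, 0, 2, 0, 0, 0, 0]
    - [0, 0, 4, 0, 0, 0, 0]
    - [0, 0, 6, 0, 0, 0, 0]
    - [0, 0, 8, 0, 0, 0, 0]
    - [0, 0, 8, 0, 0, 0, 0]

```text
t: 11.65
tool_pos: [0.4734, 0.1759, 0.096]
orientation: [-3.141, -0.0, 2.812]
force: [-0.6, 0.2, -1.3]
finger_gap: 0.0226
finger_force: 59.5
```

Emit:
arm_command:
  moves:
    - [0, 0, 2, 0, 0, 0, 0]
    - [0, 0, 4, 0, 0, 0, 0]
    - [0, 0, 6, 0, 0, 0, 0]
    - [0, 0, 8, 0, 0, 0, 0]
    - [0, 0, 10, 0, 0, 0, 0]

```text
t: 12.15
tool_pos: [0.4735, 0.176, 0.0861]
orientation: [-3.141, -0.0, 2.812]
force: [-1.5, -0.1, 0.3]
finger_gap: 0.023
finger_force: 59.6
```

Emit:
arm_command:
  moves:
    - [0.5, 0, 2, 0, 0, 0, 0]
    - [0.5, 0, 4, 0, 0, 0, 0]
    - [0.5, 0, 6, 0, 0, 0, 0]
    - [0.5, 0, 6, 0, 0, 0, 0]

```text
t: 12.55
tool_pos: [0.4731, 0.1761, 0.08]
orientation: [-3.141, -0.0, 2.812]
force: [-1.5, -0.8, -1.0]
finger_gap: 0.0226
finger_force: 59.5
```

Emit:
arm_command:
  moves:
    - [0.5, 0, 3, 0, 0, 0, 0]
    - [0.5, 0, 6, 0, 0, 0, 0]
    - [0.5, 0, 8, 0, 0, 0, 0]
    - [0.5, 0, 10, 0, 0, 0, 0]
    - [0.5, 0, 10, 0, 0, 0, 0]

```text
t: 13.05
tool_pos: [0.4727, 0.1764, 0.0701]
orientation: [-3.142, -0.0, 2.812]
force: [-0.3, 1.0, 1.0]
finger_gap: 0.0225
finger_force: 59.7
```

Emit:
arm_command:
  moves:
    - [0, 0, 2, 0, 0, 0, 0]
    - [0, 0, 4, 0, 0, 0, 0]
    - [0, 0, 6, 0, 0, 0, 0]
    - [0, 0, 6, 0, 0, 0, 0]

```text
t: 13.45
tool_pos: [0.4724, 0.1765, 0.0642]
orientation: [-3.142, -0.001, 2.812]
force: [-3.2, 1.5, 4.8]
finger_gap: 0.0227
finger_force: 60.0
```

Emit:
arm_command:
  moves:
    - [0.5, 0, 1.5, 0, 0, 0, 0]
    - [0.5, 0, 3, 0, 0, 0, 0]
    - [0.5, 0, 3, 0, 0, 0, 0]
    - [0.5, 0, 3, 0, 0, 0, 0]

```text
t: 13.85
tool_pos: [0.4723, 0.1767, 0.0615]
orientation: [3.141, 0.0, 2.812]
force: [-2.9, 1.0, 6.4]
finger_gap: 0.0228
finger_force: 60.4
```

Emit:
arm_command:
  moves:
    - [0.5, 0, 2, 0, 0, 0, 0]
    - [0.5, 0, 3, 0, 0, 0, 0]
    - [0.5, 0, 3, 0, 0, 0, 0]
    - [0.5, 0, 3, 0, 0, 0, 0]

```text
t: 14.25
tool_pos: [0.4723, 0.1771, 0.0591]
orientation: [3.14, 0.001, 2.812]
force: [-3.5, 0.6, 12.3]
finger_gap: 0.0228
finger_force: 61.1
```

Run:
```python
from h import *
s=snap('scene');w=snap('wrist');st=ctrl.state();print(st['force'],st['tool_pos'],st['t'])
a=cv2.resize(w['pixels'][150:320,240:400],None,fx=3,fy=3,interpolation=cv2.INTER_CUBIC)
b=cv2.resize(s['pixels'][160:232,175:220],None,fx=7,fy=7,interpolation=cv2.INTER_CUBIC)
c=np.zeros((510,800,3),np.uint8);c[:,:480]=a;c[:504,480:795]=b
cv2.imwrite('pics/c4.png',c[...,::-1])
```

```text
[-3.86999603  1.13096018 12.39343946] [0.47231518 0.17705276 0.05907609] 14.35
```

View pics/c4.png

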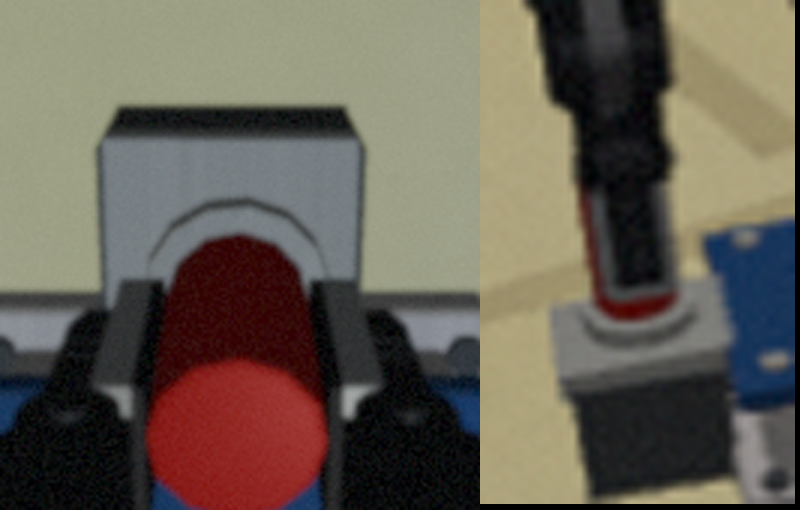

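The collar sits flush on the tab at crop (238,230), the tab is shut onto the block with no gap in the scene crop, and the fingers are clear of the tab. The press force is about 12 N, so I'm handing in.

```bash
python3 -c "
from station import ctrl
print(ctrl.hand_in())"
```

```text
the job is handed in; nothing more can be done
None
```

I handed the job in with the upper half folded down and the largest red-handled pin through both holes, still gripped at about 60 N and pressing with about 12 N. The last pictures show the jig shut and the fingers clear of the tab. I kept the arm clear of the glue stick, tape roll and loose soap bar, and the hand-in gave no verdict.

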